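# Hold a shoe heel clamped in the bench press

## Task

Lay the large D-shaped heel block flat in the fenced nest of the press's shuttle (curved end towards the press column) and let go of it, then slide the shuttle all the way home under the plunger. Then push the plunger's palm knob down 35 mm from its rest height, so that the sprung pad squeezes the heel, and finish while still holding the knob steady at that depth, neither let up nor on its bottom stop. Leave the other things on the bench where they are.

Things in the scene. Friction and masses are not known exactly. Their poses are not given: they have to be found in the camera images.
- press: dark iron bench press, fixed. Origin at table level under the plunger axis; x points to the column at its back, y to the loading end. Base 220 x 310 x 20 mm high (x -80..140, y -70..240). Column 50 x 70 mm at x 80..130. Overhanging head 70 mm wide in y, x -40..130, z 125..165 mm
- shuttle (a joint): travel of the aluminium shuttle along the press's -y axis, m: 0 = fully out at the loading end (nest centre at press y = +140 mm), 0.14 = fully home against the stop (nest centred under the plunger). It starts between 0 and 0.03; stiff by about 2 N and stays where it is left
- nest (a point): centre of the nest's flat floor on top of the shuttle, 34 mm above the table; axes parallel to the press's. The nest is a D-shaped pocket within dark steel fences 5 mm thick and 8 mm high, 3 mm clear all round the heel block: straight end at -x, curved end (cut corners) at +x
- shuttle_handle (a point): centre of the top of the shuttle's upright black handle post, a round post 16 mm in diameter, its top 78 mm above the table and 50 mm tall, 112 mm from the nest centre in the press's +y direction; the tongue that carries it is 24 mm wide, its top 32 mm above the table
- palm_knob: black mushroom palm knob (52 mm across, 30 mm tall) with its steel plunger stem; moves straight down, bottom stop at 45 mm. Origin at the knob's underside, 220 mm above the table at rest. Spring-returned: about 5 N to start, 10 N at 35 mm without a heel; from 22 mm down (heel in, shuttle home) the pad meets the heel and its spring (300 N/m) adds: about 15 N in all at 35 mm
- knob_top (a point): centre of the palm knob's flat top (42 mm across), 250 mm above the table at rest, 215 mm when pushed 35 mm down
- press_pad: round black rubber pad, 44 mm across and 8 mm thick, on a spring below the plunger; origin at the centre of its underside, 84 mm above the table at rest
- heel: the large shoe heel block, loose on the bench: D-shaped in plan, 60 mm long (x) by 56 mm wide (y), 28 mm tall, leather over a black rubber layer, 80 to 150 g. Origin at the centre of its underside; flat end at x = -30 mm, half-round end towards +x. It lies flat
- small_heel: a smaller heel block of the same shape and materials, 42 x 36 x 28 mm, origin under its centre; leave it
- tin: round polish tin, 76 mm across, 28 mm tall, origin under its centre; leave it. It, the small heel block and the large one swap places
- brush: wooden shoe brush, 150 x 50 x 44 mm, origin under its centre; leave it
- hammer: hammer lying on the bench, handle to its -x; leave it
- bottle: small dark bottle, 44 mm across, 120 mm tall, origin under its centre; leave it
- jar: jar, 60 mm across, 60 mm tall, origin under its centre; leave it
Things that resemble listed ones, but are neither listed nor needed, are in the scene too. What is shaped like the heel but orange, pink or yellow is not meant.

How it is judged:
By the outcome, as a careful person would: the job done as asked, in the order asked, and still so for the second after the job is handed in, while the arm keeps its last pose, push and grip.
It also fails if it takes over 67 s, if anything falls off the work surface, if the arm or the gripper's body presses on something with over 40 N, if the wrist force passes 120 N, or if a joint passes its speed limit or range.

## Robot

A 6-joint arm with a two-finger parallel gripper is mounted at the origin on the work surface. World frame = base frame: x ahead of the robot, y to its left, z up, the work surface at z = 0. Lengths are in m, angles in degrees, forces in N, time in s.
With the tool pointing down it reaches from about 0.325 to 0.9 m from the base axis. Payload 6.1 kg.
Tool frame: the origin (TCP) lies at the very end of the fingers, on their centre line; the grasp point (between the pads) lies 19 mm behind it (arm.hold_point_z is the z of the grasp point in the tool frame, in m); z points along the fingers, y is the line along which they close (so a half turn about z gives the same grasp; the last joint's range is limited). The gripper opens to 85 mm and grips with 20 to 120 N. Pads are 22 mm wide; open, the fingers measure 114 mm over their backs; the gripper's body (76 mm by 85 mm) begins 54 mm behind the grasp point. The pads swing forward as they close: fully open they stand 13 mm farther back than shut.
Start: joints at [-78.1, 12.628, 87.462, -0, 79.91, -7.225], TCP at [0.205, -0.59, 0.231] pointing down, gripper open.
Joint ranges: [-170.65, 170.65], [-52.31, 119.04], [5.05, 147.46], [-71.25, 251.25], [11.57, 151.72], [-153.62, 153.62]. Speed limits (degrees/s): [147.25, 147.25, 172.46, 180, 180, 180].

## Interface

Orientations are given as a 3x3 rotation matrix whose columns are the frame's x, y, z axes.
In Python, from station import arm, optics, workorder gives the robot as it stands.
- The arm moves only by the tool move_arm, never from a script. Its argument "deltas" is text: rows parted by semicolons, each of 7 numbers parted by spaces: the finger opening in m, from 0 to 0.0854, then the shift along the tool's x, y, z in m, then the turn, a rotation vector about the tool's x, y, z in rad. A call has exactly 8 rows; each row is the pose to reach, as a shift and turn from the pose commanded when the call began, along the tool's axes at that moment; what a row does not reach only later rows make up. A row lasts 1/8 s, in which the tool goes at most 62.5 mm and 10.7 degrees, less where a joint would pass 70% of its speed; a pose out of reach is approached as far as the arm can. A call with a gripper value outside its range is refused whole. The fingers move at their own pace and stop on an object; "newtons" is the grip in N (left out, the last holds). Time passes only in rows, so rows that repeat a pose let the fingers close, or fill a call up. It gives the time, the measured TCP pose, the force, the opening and the grip force at its end, in the units of the state.
- arm.get_obs(): the state, without advancing time (a new reading comes with each control period).
- optics.grab_frame(name): name is "scene" or "top" or "wrist"; returns the picture (384x512x3 uint8, blue, green, red); there is no depth.
- optics.get_calibration(name): a dict with "camera_matrix" (3x3 intrinsics, pixels), "dist" ([k1, k2, p1, p2, k3] as OpenCV has them; the pictures are not rectified), "rvec" (rotation vector, rad) and "tvec" (3), from world to camera coordinates, as OpenCV has them. Camera axes: x right, y down, z forward; pixel columns grow to the right and rows downward; lengths in m; the calibration is good to about 2 mm. A picture is of the moment at which its call begins: read the wrist's pose just before it. get_calibration takes no time and is no camera call; for the wrist camera it gives the pose at the moment of the call.
- workorder.close_job(): hands the job in; it is judged then, once.
The state is a dict: "clock": time; "q": joint angles; "qd": joint speeds; "effort": joint torques, N m; "eef_pos": TCP position; "orientation": TCP orientation; "contact_force": force on the tool from outside, world axes, zero at the start; "ft_torque": the same for the moment, N m; "gripper_width": opening from 0.0 (shut) to 1.0 (fully open); "grip_force": force on a finger pad.
Only numpy, scipy, OpenCV 4.12 (cv2) and the standard library are available. Lean on these libraries where they do the work, as an engineer would, in place of code of your own. Each camera call takes 0.05 s, during which the arm holds its last target. There are 200 camera calls.

## Working session

There is one attempt and no reset: what is moved stays moved. The work goes in short steps, Python scripts to look and compute and a tool call to move; the robot and the scene stay as the last step left them, time stands still between calls to the robot, and variables do not carry over. Pictures are saved under pics/ and viewed, at most 11 in all, crops included, and the job is handed in when it is done.

Besides the shell and the picture viewer there is one more tool, called after ">>>" in YAML: its name, and indented under it one key for each argument. move_arm: Moves the arm, as the interface text tells. Its arguments: {"type":"object","properties":{"deltas":{"type":"string"},"newtons":{"type":"number"}},"required":["deltas"]}

```bash
mkdir -p pics; ls
python3 - <<'E'
from station import arm, optics
import cv2
for n in ("scene","top"):
    cv2.imwrite(f"pics/{n}0.png", cv2.resize(optics.grab_frame(n),(800,600)))
print(arm.get_obs(), arm.hold_point_z)
for n in ("scene","top","wrist"): print(optics.get_calibration(n))
E
```

```text
pics
{'clock': 0.1, 'q': array([-7.81000411e+01,  1.26707231e+01,  8.75191328e+01, -2.90378844e-03,
        7.99110172e+01, -7.22376717e+00]), 'qd': array([-0.02375108, -0.13757819, -0.09387723, -0.03383398, -0.01279828,
       -0.14859219]), 'effort': array([ 1.09658638e-03, -4.98242033e+01, -3.90545511e+01, -2.49987943e-04,
        5.61473222e-03,  2.44586568e-05]), 'eef_pos': array([ 0.20463482, -0.58996918,  0.23030936]), 'orientation': array([[ 9.44810443e-01,  3.27617241e-01, -4.11859678e-04],
       [ 3.27617454e-01, -9.44808907e-01,  1.71244182e-03],
       [ 1.71896773e-04, -1.75286534e-03, -9.99998449e-01]]), 'contact_force': array([-0.6115182 , -0.7881374 , -0.34613846]), 'ft_torque': array([ 0.00553474, -0.0089512 ,  0.00873784]), 'grip_force': 0.0, 'gripper_width': 0.9977947512351515} -0.0187
{'camera_matrix': array([[485.76441174,   0.        , 258.51430697],
       [  0.        , 485.76441174, 190.92111328],
       [  0.        ,   0.        ,   1.        ]]), 'dist': array([-0.0614592,  0.       ,  0.       ,  0.       ,  0.       ]), 'rvec': array([ 1.133746  ,  2.53686489, -0.78946475]), 'tvec': array([ 0.36184457, -0.24679402,  1.98577285])}
{'camera_matrix': array([[432.41698057,   0.        , 257.65300263],
       [  0.        , 432.41698057, 188.18499636],
       [  0.        ,   0.        ,   1.        ]]), 'dist': array([-0.16517801,  0.        ,  0.        ,  0.        ,  0.        ]), 'rvec': array([ 2.22224002, -2.15400437,  0.10615591]), 'tvec': array([-0.02126622,  0.5879734 ,  1.35590276])}
{'camera_matrix': array([[284.50231831,   0.        , 256.18893545],
       [  0.        , 284.50231831, 199.41598298],
       [  0.        ,   0.        ,   1.        ]]), 'dist': array([-0.05173675,  0.        ,  0.        ,  0.        ,  0.        ]), 'rvec': array([-2.37365425,  1.69075456,  0.23196102]), 'tvec': array([-0.623513  , -0.03507516,  0.37807127])}
```

View pics/top0.png

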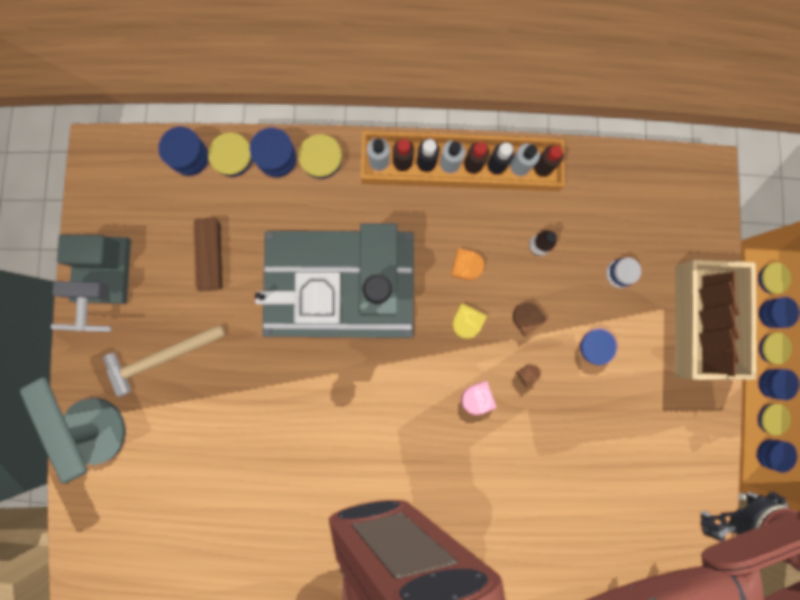

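View pics/scene0.png

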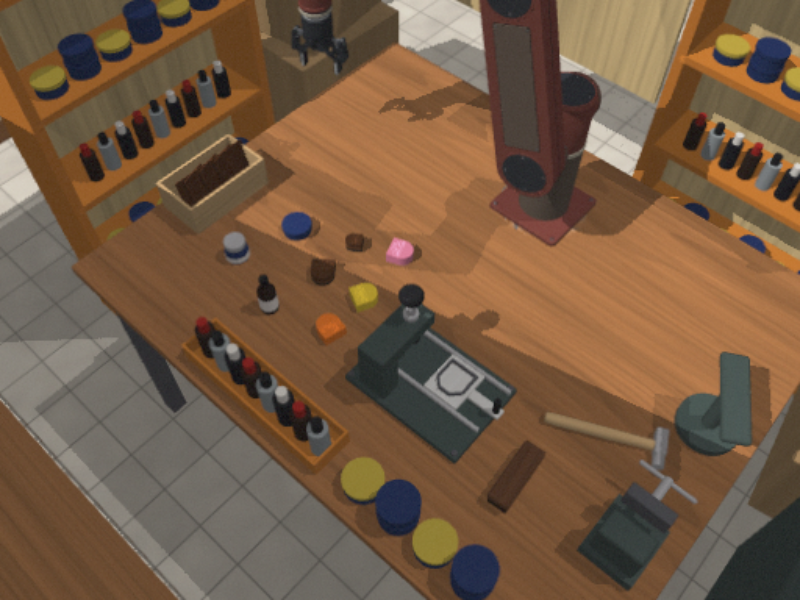

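The top view (800x600) shows two brown D-blocks, at (528,318) and (527,377). The orange (468,263), yellow (468,321) and pink (478,398) blocks are decoys. The large heel looks like the one at (528,318). The press is at (340,285), with its loading end towards the left, nest at (318,297) and knob at (377,289). I'll confirm with an enlarged crop.

```bash
cat > h.py <<'E'
from station import arm, optics
import cv2, numpy as np
def bp(cam,uv,z,cal=None):
    "pixel (native 512x384) -> world point on plane z"
    c=cal or optics.get_calibration(cam)
    n=cv2.undistortPoints(np.array(uv,float).reshape(-1,1,2),c["camera_matrix"],c["dist"]).reshape(-1,2)
    R=cv2.Rodrigues(c["rvec"])[0]; o=-R.T@c["tvec"]
    d=np.c_[n,np.ones(len(n))]@R
    return o+d*((z-o[2])/d[:,2])[:,None]
def proj(cam,P,cal=None):
    c=cal or optics.get_calibration(cam)
    return cv2.projectPoints(np.array(P,float).reshape(-1,1,3),c["rvec"],c["tvec"],c["camera_matrix"],c["dist"])[0].reshape(-1,2)
def avg(cam,n=4): return np.mean([optics.grab_frame(cam).astype(float) for _ in range(n)],0).astype(np.uint8)
E
python3 - <<'E'
from h import *
im=avg("top",2); cv2.imwrite("pics/top_raw.png",im)
a=cv2.resize(im[140:220,155:275],(800,533),interpolation=cv2.INTER_CUBIC)  # x6.667
cv2.imwrite("pics/press.png",a)
b=cv2.resize(im[180:260,285:395],(800,582),interpolation=cv2.INTER_CUBIC) #x7.273
cv2.imwrite("pics/heels.png",b)
k=.64
for n,p,z in (("heel",(528,314),.028),("small",(527,373),.028),("tin",(598,346),.028),("knob",(377,289),.25),("nest",(318,297),.034),("handle",(261,297),.078)):
    print(n,bp("top",[p[0]*k,p[1]*k],z).round(3))
E
```

```text
heel [[ 0.555 -0.261  0.028]]
small [[ 0.435 -0.261  0.028]]
tin [[ 0.493 -0.41   0.028]]
knob [[0.577 0.044 0.25 ]]
nest [[0.576 0.168 0.034]]
handle [[0.569 0.276 0.078]]
```

View pics/press.png

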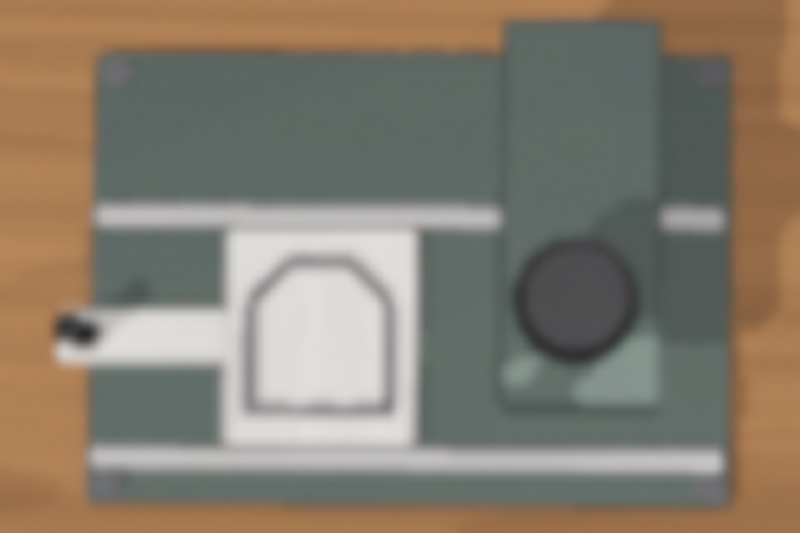

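View pics/heels.png

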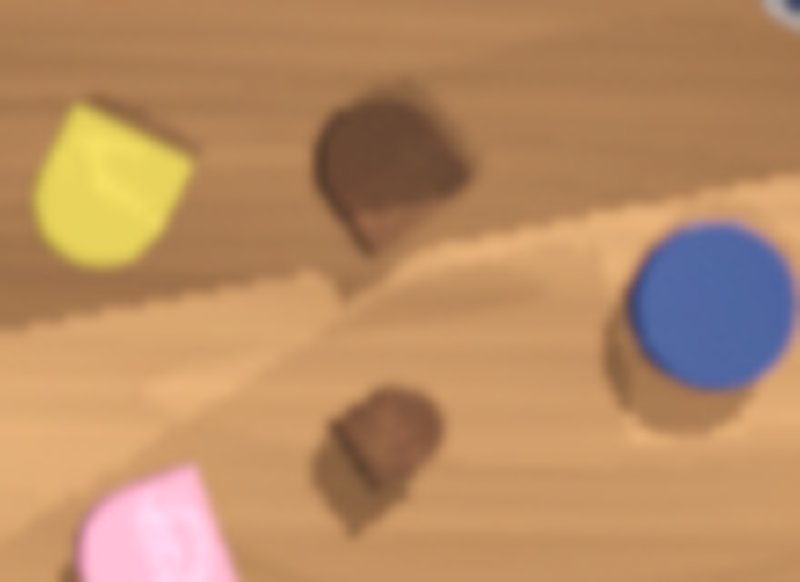

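The crop confirms it. The large brown block at crop (390,170) is clearly bigger than the brown one at (390,430) and is the same size as the decoys, so it is the heel. Its flat end faces lower right and its round end upper left. Next I'll fit the press and get the coarse heel pose.

Run:
```python
from h import *
from scipy.optimize import least_squares
s=800/120
pix=lambda p:(p[0]/s+155-.5+.5/s, p[1]/s+140-.5+.5/s)
F=[((140,240,20),(100,53)),((-80,-70,20),(730,503)),((-80,240,20),(92,503)),((140,-70,20),(730,57)),((0,0,250),(577,297))]
N=[((-38,36,42),(245,412)),((-38,-36,42),(393,412)),((38,0,42),(321,255))]
c=optics.get_calibration("top")
def world(P,x,y,t,q=0,nest=False):
    P=np.array(P,float)/1000
    if nest: P=P+[0,.14-q,0]
    return [x+np.cos(t)*P[0]-np.sin(t)*P[1], y+np.sin(t)*P[0]+np.cos(t)*P[1],P[2]]
def res(v):
    W=[world(P,*v[:3]) for P,_ in F]+[world(P,*v,True) for P,_ in N]
    return (proj("top",W,c)-np.array([pix(u) for _,u in F+N])).ravel()
r=least_squares(res,[.577,.044,0,.01]); print(r.x, np.degrees(r.x[2])); print(r.fun.reshape(-1,2).round(1))
s2=800/110
p2=lambda p:(p[0]/s2+285-.5,p[1]/s2+180-.5)
# heel: top outline points: flat corners, curve tip
print("heel top pts",bp("top",[p2((468,170)),p2((362,212)),p2((330,125)),p2((390,97))],.028).round(4))
print("base flat corner",bp("top",[p2((370,250))],0).round(4))
o=arm.get_obs(); cw=optics.get_calibration("wrist"); R=cv2.Rodrigues(cw["rvec"])[0]; C=-R.T@cw["tvec"]
print("cam in tool",(o["orientation"].T@(C-o["eef_pos"])).round(3)); print((R@o["orientation"]).T.round(3))
```

```text
[0.57989202 0.04445738 0.02777102 0.01379866] 1.5911621762236388
[[-0.6 -0.5]
 [ 0.5  0.5]
 [-0.8  0.1]
 [ 0.6 -0.8]
 [ 0.2 -0.1]
 [-0.3  0.4]
 [ 0.3  0.5]
 [-0.  -0.1]]
heel top pts [[ 0.5501 -0.2968  0.028 ]
 [ 0.5302 -0.2497  0.028 ]
 [ 0.5681 -0.2347  0.028 ]
 [ 0.5813 -0.2613  0.028 ]]
base flat corner [[ 0.5144 -0.2591  0.    ]]
cam in tool [ 0.066 -0.    -0.142]
[[-0.001 -0.964 -0.267]
 [ 1.    -0.001 -0.001]
 [ 0.    -0.267  0.964]]
```

>>> move_arm:
  deltas: "0.085 0.054 -0.025 0.004 0 0 0; 0.085 0.109 -0.05 0.008 0 0 0; 0.085 0.163 -0.075 0.011 0 0 0; 0.085 0.218 -0.1 0.015 0 0 0; 0.085 0.272 -0.125 0.019 0 0 0; 0.085 0.326 -0.15 0.023 0 0 0; 0.085 0.381 -0.175 0.026 0 0 0; 0.085 0.435 -0.2 0.03 0 0 0"

```text
clock: 1.2
eef_pos: [0.5515, -0.2575, 0.2013]
orientation: [[0.945, 0.328, 0.0], [0.328, -0.945, -0.0], [0.0, 0.0, -1.0]]
contact_force: [0.2, -0.4, 0.2]
gripper_width: 1.0
grip_force: 0.0
```

Run:
```python
from h import *
o=arm.get_obs(); print(o["eef_pos"].round(4),o["orientation"].round(3),np.abs(o["qd"]).max())
im=avg("wrist",2); cv2.imwrite("pics/w1_raw.png",im)
o=arm.get_obs(); c=optics.get_calibration("wrist"); np.savez("w1.npz",**c,eef=o["eef_pos"],R=o["orientation"])
print(np.abs(o["qd"]).max())
cv2.imwrite("pics/w1.png",cv2.resize(im,(800,600),interpolation=cv2.INTER_CUBIC))
```

```text
[ 0.5515 -0.2575  0.2013] [[ 0.945  0.328  0.   ]
 [ 0.328 -0.945 -0.   ]
 [ 0.     0.    -1.   ]] 44.987442437907156
4.67841882124926
```

View pics/w1.png

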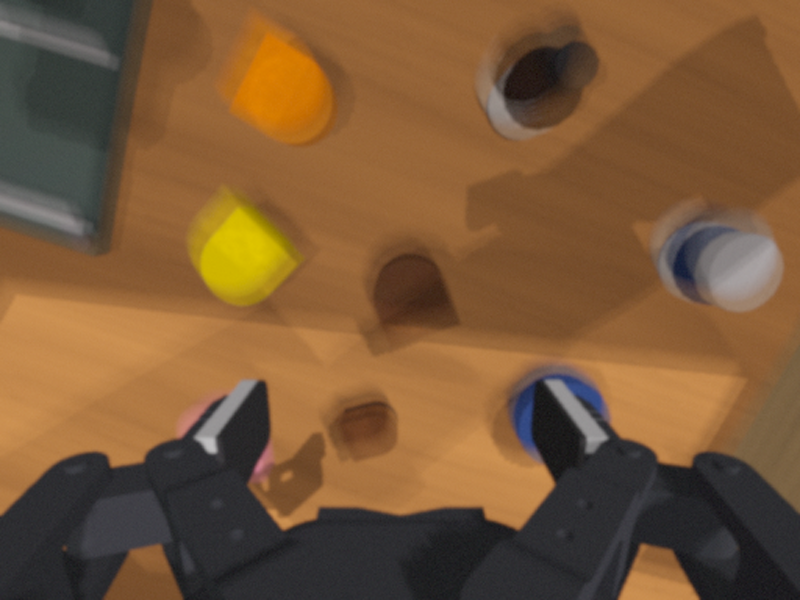

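>>> move_arm:
  deltas: "0.085 0 0 0.02 0 0 0; 0.085 0 0 0.04 0 0 0; 0.085 0 0 0.06 0 0 0; 0.085 0 0 0.08 0 0 0; 0.085 0 0 0.08 0 0 0; 0.085 0 0 0.08 0 0 0; 0.085 0 0 0.08 0 0 0; 0.085 0 0 0.08 0 0 0"

```text
clock: 2.3
eef_pos: [0.5508, -0.2593, 0.1223]
orientation: [[0.945, 0.328, 0.001], [0.328, -0.945, -0.001], [0.001, 0.001, -1.0]]
contact_force: [0.4, 0.5, -0.3]
gripper_width: 0.994
grip_force: 0.0
```

Run:
```python
from h import *
c=optics.get_calibration("wrist");im=avg("wrist",2)
o=arm.get_obs(); np.savez("w2.npz",**c,eef=o["eef_pos"],R=o["orientation"])
print(o["eef_pos"],np.abs(o["qd"]).max())
u=proj("wrist",[.553,-.258,.014],c)[0].round(); print(u)
x0,y0=int(u[0])-60,max(0,int(u[1])-45); np.save("w2o.npy",[x0,y0])
cv2.imwrite("pics/w2raw.png",im)
cv2.imwrite("pics/w2.png",cv2.resize(im[y0:y0+90,x0:x0+120],(800,600),interpolation=cv2.INTER_CUBIC))
```

```text
[ 0.55056656 -0.25911826  0.12191188] 0.2048600913048389
[256. 194.]
```

View pics/w2.png

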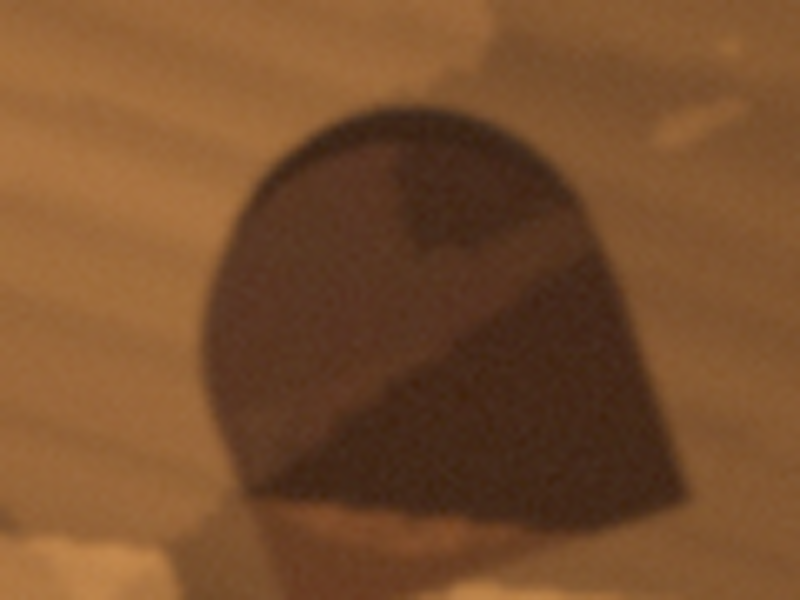

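The crop shows the heel with its round end up. The right edge runs (575,230) to (690,495), and the flat end goes from (690,495) down left past (450,578). A shadow line crosses the top. I'll fit the prism silhouette to these points and check it on an overlay.

```bash
cat > fit.py <<'E'
from h import *
from scipy.optimize import least_squares
a=np.linspace(-np.pi/2,np.pi/2,40)
D=np.r_[[[-.030,.028],[-.030,-.028]],np.c_[.002+.028*np.cos(a),.028*np.sin(a)]]
def hull(cam,c,x,y,t,z0=0,h=.028):
    xy=D@np.array([[np.cos(t),np.sin(t)],[-np.sin(t),np.cos(t)]])+[x,y]
    u=np.r_[proj(cam,np.c_[xy,np.full(len(xy),z0)],c),proj(cam,np.c_[xy,np.full(len(xy),z0+h)],c)]
    return cv2.convexHull(u.astype(np.float32))
E
python3 - <<'E'
from fit import *
c=np.load("w2.npz"); c={k:c[k] for k in c}
x0,y0=np.load("w2o.npy"); s=800/120
P=np.array([(690,495),(650,375),(618,270),(570,200),(500,135),(420,107),(340,120),(260,195),(215,280),(204,345),(215,410),(240,470),(600,525),(500,560),(450,577)],float)/s+[x0-.42,y0-.42]
f=lambda v:[cv2.pointPolygonTest(hull("wrist",c,*v),tuple(map(float,p)),True) for p in P]
r=least_squares(f,[.555,-.26,.6],diff_step=1e-3,loss="soft_l1"); r=min([least_squares(f,[.555,-.26,t],diff_step=1e-3,loss="soft_l1") for t in (.2,.5,.8)],key=lambda r:r.cost)
print(r.x,np.degrees(r.x[2]),np.round(f(r.x),1))
x,y,t=r.x
im=cv2.imread("pics/w2raw.png"); x1,y1=x0-20,y0-15
b=cv2.resize(im[y1:y1+120,x1:x1+160],(800,600),interpolation=cv2.INTER_CUBIC)
cv2.polylines(b,[np.int32((hull("wrist",c,x,y,t).reshape(-1,2)-[x1-.4,y1-.4])*5)],True,(0,255,0),1)
cv2.imwrite("pics/w2fit.png",b)
E
```

```text
[ 0.54880867 -0.26206065  0.71602271] 41.025079387129466 [ 0.2  1.1 -0.1  1.7  1.5  0.2 -0.   1.3  0.5  0.6  0.6  0.5  0.7  1.
  1.3]
```

View pics/w2fit.png

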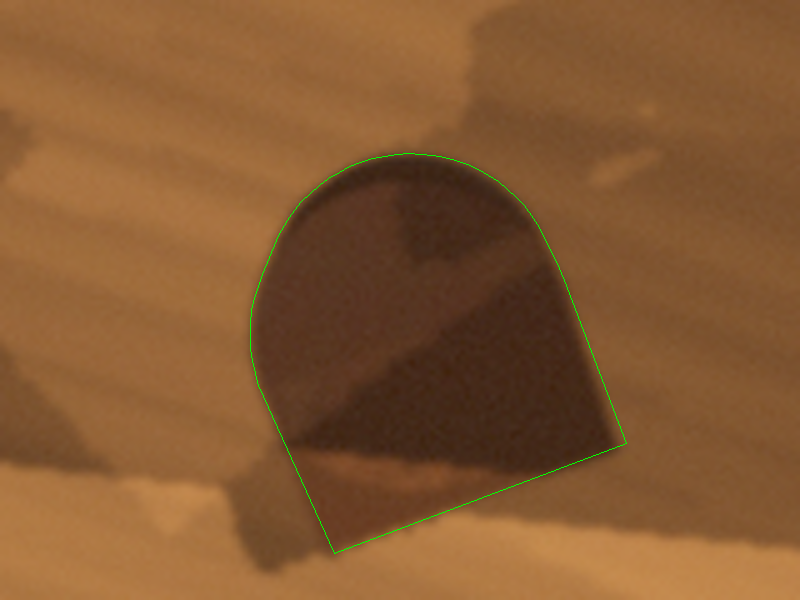

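The overlay matches closely: heel at (0.549, -0.262), yaw 41°. I'll grasp across the width, 12 mm towards the flat end, with the tips 10 mm up.

>>> move_arm:
  deltas: "0.085 -0.005 0.002 0.01 0 0 -0.127; 0.085 -0.01 0.005 0.025 0 0 -0.255; 0.085 -0.0136 0.0068 0.04 0 0 -0.382; 0.085 -0.0136 0.0068 0.06 0 0 -0.382; 0.085 -0.0136 0.0068 0.08 0 0 -0.382; 0.085 -0.0136 0.0068 0.1 0 0 -0.382; 0.085 -0.0136 0.0068 0.112 0 0 -0.382; 0.085 -0.0136 0.0068 0.112 0 0 -0.382"

```text
clock: 3.4
eef_pos: [0.5388, -0.2692, 0.0078]
orientation: [[0.755, 0.656, -0.002], [0.656, -0.755, 0.001], [-0.001, -0.003, -1.0]]
contact_force: [-0.0, -0.2, -0.3]
gripper_width: 0.997
grip_force: 0.0
```

>>> move_arm:
  deltas: "0.03 0 0 0 0 0 0; 0.03 0 0 0 0 0 0; 0.03 0 0 0 0 0 0; 0.03 0 0 0 0 0 0; 0.03 0 0 0 0 0 0; 0.03 0 0 0 0 0 0; 0.03 0 0 0 0 0 0; 0.03 0 0 -0.01 0 0 0"
  newtons: 40

```text
clock: 4.4
eef_pos: [0.5386, -0.2692, 0.0186]
orientation: [[0.755, 0.656, -0.002], [0.656, -0.755, 0.001], [-0.001, -0.002, -1.0]]
contact_force: [0.3, 0.4, -0.6]
gripper_width: 0.645
grip_force: 43.0
```

>>> move_arm:
  deltas: "0.03 0 0 -0.055 0 0 0; 0.03 0.007 -0.05 -0.08 0 0 0.1; 0.03 0.014 -0.1 -0.11 0 0 0.2; 0.03 0.021 -0.15 -0.13 0 0 0.3; 0.03 0.0286 -0.199 -0.15 0 0 0.4; 0.03 0.0655 -0.239 -0.148 0 0 0.5; 0.03 0.1024 -0.279 -0.146 0 0 0.6; 0.03 0.139 -0.318 -0.144 0 0 0.688"

```text
clock: 5.4
eef_pos: [0.4352, 0.0629, 0.1635]
orientation: [[1.0, 0.024, 0.0], [0.024, -1.0, -0.0], [0.0, 0.0, -1.0]]
contact_force: [1.9, -0.2, -1.9]
gripper_width: 0.642
grip_force: 43.3
```

>>> move_arm:
  deltas: "0.03 0.003 -0.04 0.002 0 0 0; 0.03 0.006 -0.08 0.004 0 0 0; 0.03 0.007 -0.108 0.004 0 0 0; 0.03 0.007 -0.108 0.004 0 0 0; 0.03 0.007 -0.108 0.004 0 0 0; 0.03 0.007 -0.108 0.004 0 0 0; 0.03 0.007 -0.108 0.004 0 0 0; 0.03 0.007 -0.108 0.004 0 0 0"

```text
clock: 6.4
eef_pos: [0.4399, 0.169, 0.1594]
orientation: [[1.0, 0.027, 0.0], [0.027, -1.0, 0.0], [0.0, -0.0, -1.0]]
contact_force: [0.3, 0.7, -1.7]
gripper_width: 0.646
grip_force: 43.4
```

Run:
```python
from h import *
c=optics.get_calibration("wrist");im=avg("wrist",2)
o=arm.get_obs(); np.savez("w3.npz",**c,eef=o["eef_pos"],R=o["orientation"])
print(o["eef_pos"],o["orientation"].round(4),o["gripper_width"],np.abs(o["qd"]).max())
cv2.imwrite("pics/w3raw.png",im)
print(proj("wrist",[.5765,.1705,.034],c))
cv2.imwrite("pics/w3.png",cv2.resize(im,(800,600),interpolation=cv2.INTER_CUBIC))
```

```text
[0.43988874 0.16915731 0.15934998] [[ 9.996e-01  2.720e-02  1.000e-04]
 [ 2.720e-02 -9.996e-01  0.000e+00]
 [ 1.000e-04 -0.000e+00 -1.000e+00]] 0.6448542131958852 0.2253610346510713
[[258.55431319  36.56905272]]
```

View pics/w3.png

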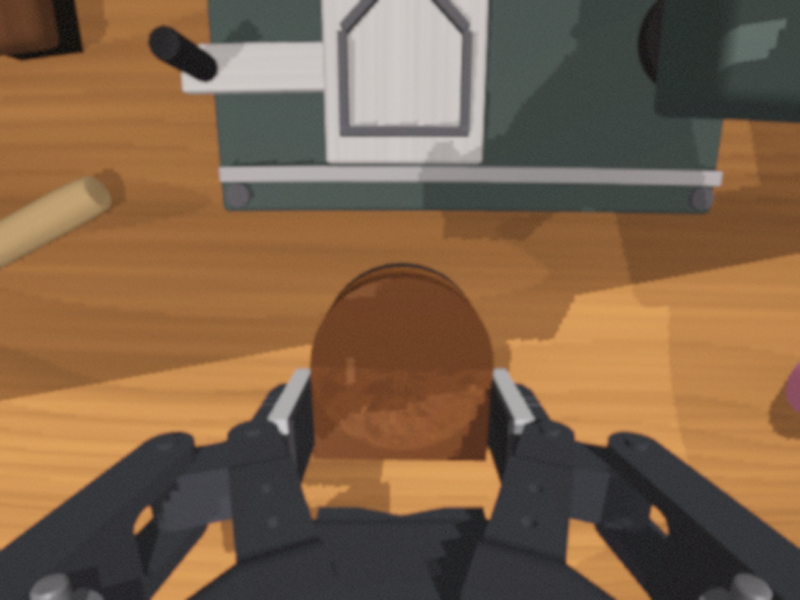

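The wrist view shows the nest's fence straight end at corners (341,136) and (471,136), its sides at x≈341 and 471, and the base front corners at (226,210) and (712,211). The handle post top is at about (165,40). The heel is held square to the tool, with its flat edge along (314,459)-(486,459). I'll measure both.

Run:
```python
from fit import *
c=np.load("w3.npz"); e=c["eef"]; R=c["R"]; c={k:c[k] for k in ("camera_matrix","dist","rvec","tvec")}
k=lambda *P:np.array(P,float)*.64-.2
f=bp("wrist",k((341,136),(471,136),(341,36),(471,34)),.042,c); print("fence",f.round(4))
d=f[0]-f[1]; print("width",np.linalg.norm(d),"yaw",np.degrees(np.arctan2(-d[0],d[1])))
m=(f[0]+f[1])/2; t=np.arctan2(-d[0],d[1]); print("nest",m+.038*np.array([np.cos(t),np.sin(t),0]))
b=bp("wrist",k((226,210),(712,211)),.02,c); print("base",b.round(4), np.linalg.norm(b[0]-b[1]),np.degrees(np.arctan2(-(b[0]-b[1])[0],(b[0]-b[1])[1])))
print("post top",bp("wrist",k((165,42)),.078,c))
zb=e[2]-.0095
h=bp("wrist",k((314,459),(486,459)),zb+.028,c); print("heel flat corners in tool",((h-e)@R).round(4))
P=k((402,264),(460,295),(345,295),(311,360),(493,360))
# silhouette fit of held heel
P=np.r_[k((314,459),(400,460),(486,459)),P]
for dz in (-.002,0,.002):
    g=lambda v:[cv2.pointPolygonTest(hull("wrist",c,*v,z0=zb+dz),tuple(map(float,p)),True) for p in P]
    r=least_squares(g,[e[0]+.012,e[1],.028],diff_step=1e-3)
    print(dz,((np.r_[r.x[:2],0]-[e[0],e[1],0])@R).round(4),np.degrees(r.x[2]),np.round(r.fun,1))
```

```text
fence [[0.5338 0.2042 0.042 ]
 [0.5357 0.1327 0.042 ]
 [0.5841 0.2041 0.042 ]
 [0.5869 0.1357 0.042 ]]
width 0.07156369288722063 yaw 1.5004421435273165
nest [0.57273893 0.16946841 0.042     ]
base [[ 0.4913  0.2794  0.02  ]
 [ 0.4998 -0.0275  0.02  ]] 0.3069998010912322 1.5828206117909283
post top [[0.57041303 0.28097617 0.078     ]]
heel flat corners in tool [[-0.0169 -0.0276 -0.0185]
 [-0.017   0.0275 -0.0185]]
-0.002 [0.0103 0.0007 0.    ] -0.003930553779425697 [ 0.1  1.7 -0.1 -1.1  1.8  2.1  0.   0.5]
0 [0.0112 0.0005 0.    ] 2.935143282020396 [-1.5  2.5  1.9 -0.1  2.3  3.4  1.6  0.9]
0.002 [0.0114 0.0007 0.    ] 0.0006893928344095834 [ 1.9  4.6  1.8 -0.4  2.7  3.1  1.7  2.2]
```

>>> move_arm:
  deltas: "0.03 0.012 0 0.025 0 0 0; 0.03 0.024 0 0.05 0 0 0; 0.03 0.036 0 0.075 0 0 0; 0.03 0.047 0.001 0.099 0 0 0; 0.03 0.047 0.001 0.099 0 0 0; 0.03 0.047 0.001 0.099 0 0 0; 0.03 0.047 0.001 0.099 0 0 0; 0.03 0.047 0.001 0.099 0 0 0"

```text
clock: 7.5
eef_pos: [0.4873, 0.1699, 0.0613]
orientation: [[1.0, 0.028, 0.002], [0.028, -1.0, 0.0], [0.002, -0.0, -1.0]]
contact_force: [0.1, -0.6, -1.3]
gripper_width: 0.643
grip_force: 43.3
```

Run:
```python
from h import *
c=optics.get_calibration("wrist");im=avg("wrist",2)
o=arm.get_obs(); np.savez("w4.npz",**c,eef=o["eef_pos"],R=o["orientation"])
print(o["eef_pos"],o["orientation"].round(4),np.abs(o["qd"]).max())
cv2.imwrite("pics/w4raw.png",im)
x0,y0=128,20
cv2.imwrite("pics/w4.png",cv2.resize(im[y0:y0+192,x0:x0+256],(800,600),interpolation=cv2.INTER_CUBIC))
```

```text
[0.48709386 0.16987075 0.06097802] [[ 9.996e-01  2.800e-02  1.100e-03]
 [ 2.800e-02 -9.996e-01  2.000e-04]
 [ 1.100e-03 -2.000e-04 -1.000e+00]] 0.3490931302972138
```

View pics/w4.png

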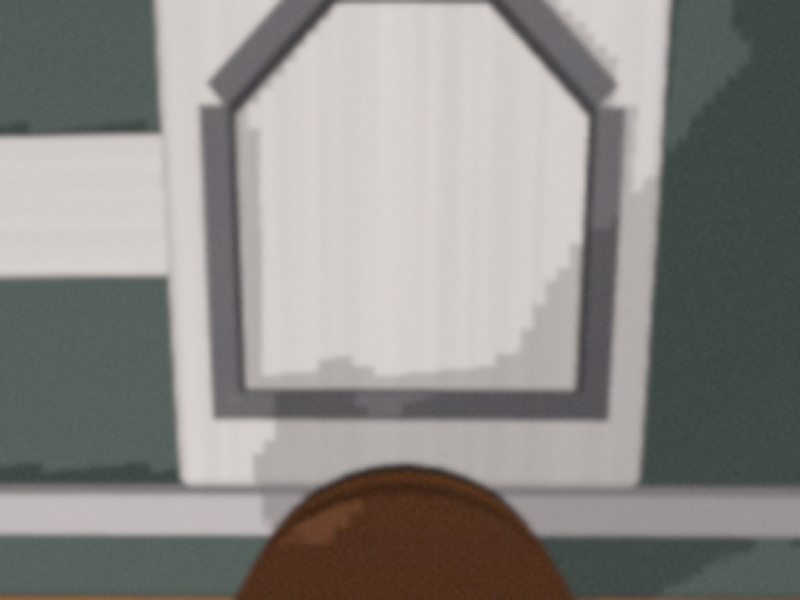

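The close view shows the fence's outer straight-end corners at (215,418) and (607,418), its outer sides ending at (201,105) and (625,107), and the far fence's inner edge at row ≈2. The heel's curved tip is at (405,466).

Run:
```python
from fit import *
c=np.load("w4.npz"); e=c["eef"]; R=c["R"]; c={k:c[k] for k in ("camera_matrix","dist","rvec","tvec")}
k=lambda *P:np.array(P,float)*.32+[127.66,19.66]
T=lambda P:((P-e)@R).round(4)
f=T(bp("wrist",k((215,418),(607,418),(201,105),(625,107)),.042,c)); print("fence tool",f)
print("far fence inner",T(bp("wrist",k((410,2)),.042,c)),T(bp("wrist",k((410,2)),.034,c)))
print("inner floor corners",T(bp("wrist",k((245,391),(577,391)),.042,c)))
zb=e[2]-.0095
for z in (zb,zb+.028): print("tip",z,T(bp("wrist",k((405,466),(258,570),(557,570)),z,c)))
P=k((405,466),(330,487),(480,487),(290,525),(523,525),(258,565),(555,565))
for dz in (-.002,0,.002):
    g=lambda v:[cv2.pointPolygonTest(hull("wrist",c,*v,.0272,z0=zb+dz),tuple(map(float,p)),True) for p in P]
    r=least_squares(g,[e[0]+.012,e[1]],diff_step=1e-3)
    print(dz,((np.r_[r.x[:2],0]-[e[0],e[1],0])@R).round(4),np.round(r.fun,1))
```

```text
fence tool [[ 0.0487 -0.0338  0.019 ]
 [ 0.0486  0.0371  0.019 ]
 [ 0.1011 -0.0336  0.0191]
 [ 0.1007  0.0375  0.0191]]
far fence inner [[0.1166 0.0014 0.0191]] [[0.1191 0.0015 0.0271]]
inner floor corners [[ 0.0535 -0.0282  0.019 ]
 [ 0.0534  0.0315  0.019 ]]
tip 0.0514780206768035 [[ 0.0414  0.0005  0.0095]
 [ 0.0227 -0.0257  0.0095]
 [ 0.0227  0.0276  0.0095]]
tip 0.0794780206768035 [[ 0.0459  0.0004 -0.0184]
 [ 0.0308 -0.0209 -0.0185]
 [ 0.0307  0.0225 -0.0185]]
-0.002 [0.0106 0.0007 0.    ] [-0.8 -0.2  0.1  1.3  1.  -0.5 -0.5]
0 [0.0108 0.0007 0.    ] [-1.  -0.3  0.   1.4  1.1 -0.2 -0.3]
0.002 [0.011  0.0007 0.    ] [-1.2 -0.5 -0.1  1.4  1.2 -0.  -0.1]
```

>>> move_arm:
  deltas: "0.03 0.02 0.0003 0 0 0 0; 0.03 0.04 0.0006 0 0 0 0; 0.03 0.06 0.0009 0 0 0 0; 0.03 0.0745 0.0012 0 0 0 0; 0.03 0.0745 0.0012 0 0 0 0; 0.03 0.0745 0.0012 0.004 0 0 0; 0.03 0.0745 0.0012 0.009 0 0 0; 0.03 0.0745 0.0012 0.012 0 0 0"

```text
clock: 8.6
eef_pos: [0.5605, 0.1706, 0.0476]
orientation: [[1.0, 0.028, -0.001], [0.028, -1.0, -0.0], [-0.001, 0.0, -1.0]]
contact_force: [0.6, -0.3, -1.2]
gripper_width: 0.643
grip_force: 43.4
```

>>> move_arm:
  deltas: "0.03 0 0 0.001 0 0 0; 0.03 0 0 0.002 0 0 0; 0.03 0 0 0.003 0 0 0; 0.03 0 0 0.004 0 0 0; 0.03 0 0 0.005 0 0 0; 0.03 0 0 0.005 0 0 0; 0.03 0 0 0.005 0 0 0; 0.03 0 0 0.005 0 0 0"

```text
clock: 9.6
eef_pos: [0.5618, 0.1707, 0.0446]
orientation: [[1.0, 0.028, 0.001], [0.028, -1.0, -0.0], [0.001, 0.0, -1.0]]
contact_force: [-3.6, -0.8, 6.1]
gripper_width: 0.647
grip_force: 44.2
```

The heel is inside the pocket: the tip at z=0.0446 puts its underside at the 34 mm floor, with light contact. I'll let go and lift.

>>> move_arm:
  deltas: "0.085 0 0 -0.001 0 0 0; 0.085 0 0 -0.001 0 0 0; 0.085 0 0 -0.001 0 0 0; 0.085 0 0 -0.001 0 0 0; 0.085 0 0 -0.02 0 0 0; 0.085 -0.03 0 -0.06 0 0 0; 0.085 -0.06 0 -0.08 0 0 0; 0.085 -0.075 0 -0.08 0 0 0"

```text
clock: 10.6
eef_pos: [0.4871, 0.1689, 0.1263]
orientation: [[1.0, 0.028, 0.005], [0.028, -1.0, 0.001], [0.005, -0.001, -1.0]]
contact_force: [0.7, 1.2, 0.0]
gripper_width: 0.994
grip_force: 0.0
```

>>> move_arm:
  deltas: "0 0 0 0 0 0 0; 0 0 0 0 0 0 0; 0 0 0 0 0 0 0; 0 0 0 0 0 0 0; 0 0 0 0 0 0 0; 0 0 0 0 0 0 0; 0 0 0 0 0 0 0; 0 0 0 0 0 0 0"

```text
clock: 11.6
eef_pos: [0.4864, 0.1685, 0.1234]
orientation: [[1.0, 0.028, 0.0], [0.028, -1.0, 0.0], [0.0, -0.0, -1.0]]
contact_force: [-0.5, -0.4, 0.2]
gripper_width: 0.001
grip_force: 0.0
```

Run:
```python
from h import *
c=optics.get_calibration("wrist");im=avg("wrist",2)
o=arm.get_obs(); np.savez("w5.npz",**c,eef=o["eef_pos"],R=o["orientation"])
print(o["eef_pos"],o["orientation"].round(4),np.abs(o["qd"]).max())
cv2.imwrite("pics/w5raw.png",im)
print(proj("wrist",[[.574,.17,.034],[.57,.28,.078]],c))
cv2.imwrite("pics/w5.png",cv2.resize(im[0:225,50:350],(800,600),interpolation=cv2.INTER_CUBIC))
```

```text
[0.48636617 0.16851514 0.12334624] [[ 9.996e-01  2.780e-02  1.000e-04]
 [ 2.780e-02 -9.996e-01  0.000e+00]
 [ 1.000e-04 -0.000e+00 -1.000e+00]] 0.07182578630778283
[[257.40026311  92.26299443]
 [ 83.98370168  89.42300524]]
```

View pics/w5.png

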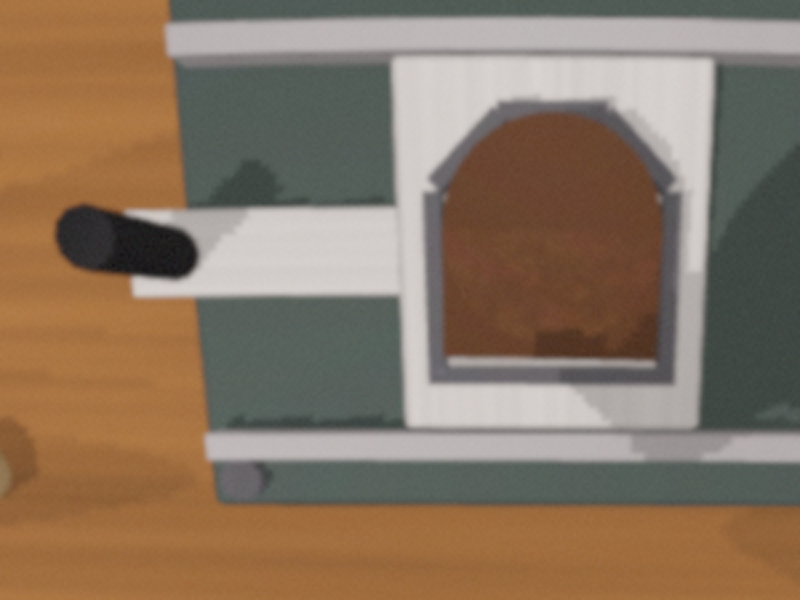

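The heel lies flat within the fences, with its round end towards the column. The post top is at crop (88,238), i.e. about (0.571, 0.281). Next I'll take the shut fingers behind the post.

>>> move_arm:
  deltas: "0 0.03 -0.05 0 0 0 0; 0 0.06 -0.1 0 0 0 0; 0 0.0855 -0.14 0 0 0 0; 0 0.0855 -0.157 0 0 0 0; 0 0.0855 -0.157 0.025 0 0 0; 0 0.0855 -0.157 0.05 0 0 0; 0 0.0855 -0.157 0.075 0 0 0; 0 0.0855 -0.157 0.075 0 0 0"

```text
clock: 12.7
eef_pos: [0.5647, 0.3264, 0.0456]
orientation: [[1.0, 0.028, -0.006], [0.028, -1.0, -0.003], [-0.006, 0.002, -1.0]]
contact_force: [-0.2, -0.6, -0.9]
gripper_width: -0.001
grip_force: 0.0
```

>>> move_arm:
  deltas: "0 0 0.005 0 0 0 0; 0 0 0.01 0 0 0 0; 0 0 0.017 0 0 0 0; 0 0 0.025 0 0 0 0; 0 0 0.033 0 0 0 0; 0 0 0.041 0 0 0 0; 0 0 0.049 0 0 0 0; 0 0 0.057 0 0 0 0"

```text
clock: 13.7
eef_pos: [0.5692, 0.2704, 0.0484]
orientation: [[1.0, 0.028, 0.0], [0.028, -1.0, 0.0], [0.0, -0.0, -1.0]]
contact_force: [-0.2, 2.0, 2.3]
gripper_width: -0.001
grip_force: 1.2
```

>>> move_arm:
  deltas: "0 0.001 0.01 0 0 0 0; 0 0.002 0.02 0 0 0 0; 0 0.002 0.03 0 0 0 0; 0 0.002 0.04 0 0 0 0; 0 0.002 0.05 0 0 0 0; 0 0.002 0.06 0 0 0 0; 0 0.002 0.07 0 0 0 0; 0 0.002 0.077 0 0 0 0"

```text
clock: 14.7
eef_pos: [0.5732, 0.1932, 0.0483]
orientation: [[1.0, 0.027, -0.0], [0.027, -1.0, -0.0], [-0.0, 0.0, -1.0]]
contact_force: [-0.9, 3.4, -1.4]
gripper_width: -0.004
grip_force: 1.2
```

>>> move_arm:
  deltas: "0 0 0.003 0 0 0 0; 0 0 0.006 0 0 0 0; 0 0 0.008 0 0 0 0; 0 0 0.01 0 0 0 0; 0 0 0.012 0 0 0 0; 0 0 0.014 0 0 0 0; 0 0 0.014 0 0 0 0; 0 0 0.014 0 0 0 0"

```text
clock: 15.7
eef_pos: [0.5738, 0.1797, 0.0484]
orientation: [[1.0, 0.028, 0.0], [0.028, -1.0, -0.0], [0.0, 0.0, -1.0]]
contact_force: [0.5, 0.2, 0.8]
gripper_width: 0.005
grip_force: 0.2
```

>>> move_arm:
  deltas: "0 0 0.0005 0 0 0 0; 0 0 0.001 0 0 0 0; 0 0 0.0015 0 0 0 0; 0 0 0.002 0 0 0 0; 0 0 0.0025 0 0 0 0; 0 0 0.003 0 0 0 0; 0 0 0.0035 0 0 0 0; 0 0 0.004 0 0 0 0"

```text
clock: 16.7
eef_pos: [0.5738, 0.1779, 0.0485]
orientation: [[1.0, 0.028, 0.001], [0.028, -1.0, 0.003], [0.001, -0.003, -1.0]]
contact_force: [0.4, 10.8, -0.8]
gripper_width: 0.002
grip_force: 5.6
```

Force rose to 11 N at the predicted y (0.178), so the shuttle is on its stop. One more slight nudge, then back off and rise.

>>> move_arm:
  deltas: "0 0 0.001 0 0 0 0; 0 0 0.001 0 0 0 0; 0 0 -0.025 0 0 0 0; 0 0 -0.03 -0.05 0 0 0; 0 0 -0.03 -0.11 0 0 0; 0 0 -0.03 -0.17 0 0 0; 0 0 -0.03 -0.23 0 0 0; 0 0 -0.03 -0.245 0 0 0"

```text
clock: 17.7
eef_pos: [0.575, 0.2058, 0.2994]
orientation: [[1.0, 0.027, 0.009], [0.027, -1.0, 0.001], [0.009, -0.001, -1.0]]
contact_force: [0.1, -0.9, -0.5]
gripper_width: -0.0
grip_force: 0.0
```

Run:
```python
from h import *
o=arm.get_obs(); print(o["eef_pos"],o["orientation"].round(4))
print("to knob in tool", (np.array([.578,.0445,.262])-o["eef_pos"])@o["orientation"])
im=avg("top",2); cv2.imwrite("pics/top2.png",im)
cv2.imwrite("pics/top2c.png",cv2.resize(im[130:220,155:275],(800,600),interpolation=cv2.INTER_CUBIC))
```

```text
[0.57502127 0.20577944 0.29942335] [[ 9.996e-01  2.740e-02  9.000e-03]
 [ 2.740e-02 -9.996e-01  9.000e-04]
 [ 9.000e-03 -7.000e-04 -1.000e+00]]
to knob in tool [-0.0017807   0.16132575  0.03729975]
```

View pics/top2c.png

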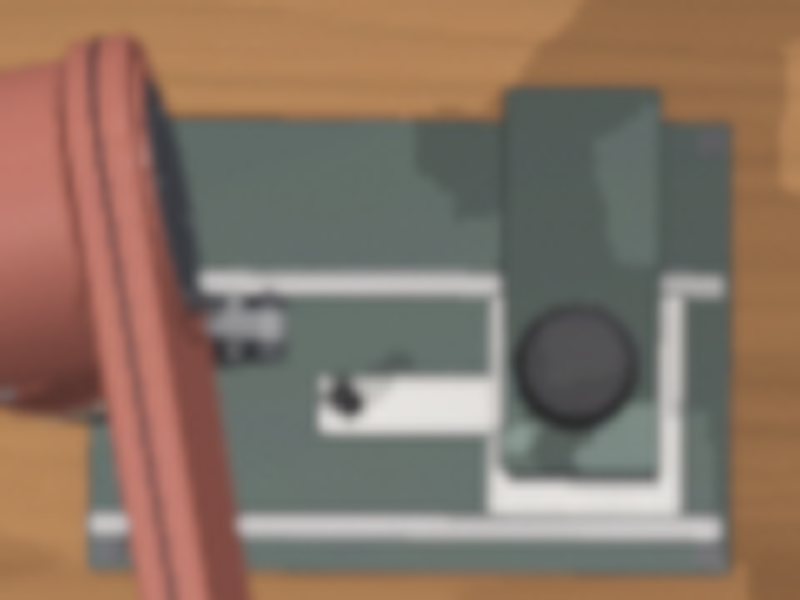

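The top view shows the shuttle home: the plate is under the head, knob at (577,368), and the handle post at (347,397). Now over the knob.

>>> move_arm:
  deltas: "0 0 0.04 0 0 0 0; 0 0 0.08 0 0 0 0; 0 -0.001 0.12 0 0 0 0; 0 -0.0015 0.161 0 0 0 0; 0 -0.0015 0.161 0 0 0 0; 0 -0.0015 0.161 0.01 0 0 0; 0 -0.0015 0.161 0.02 0 0 0; 0 -0.0015 0.161 0.03 0 0 0"

```text
clock: 18.8
eef_pos: [0.5753, 0.0459, 0.2617]
orientation: [[1.0, 0.029, -0.002], [0.029, -1.0, 0.0], [-0.002, -0.0, -1.0]]
contact_force: [0.2, 1.0, -0.8]
gripper_width: -0.0
grip_force: 0.0
```

>>> move_arm:
  deltas: "0 0 0 0.002 0 0 0; 0 0 0 0.004 0 0 0; 0 0 0 0.006 0 0 0; 0 0 0 0.008 0 0 0; 0 0 0 0.01 0 0 0; 0 0 0 0.012 0 0 0; 0 0 0 0.012 0 0 0; 0 0 0 0.012 0 0 0"

```text
clock: 19.8
eef_pos: [0.5759, 0.0449, 0.2513]
orientation: [[1.0, 0.028, 0.0], [0.028, -1.0, 0.0], [0.0, -0.0, -1.0]]
contact_force: [0.2, 0.2, -0.3]
gripper_width: -0.001
grip_force: 0.0
```

>>> move_arm:
  deltas: "0 0 0 0.0005 0 0 0; 0 0 0 0.001 0 0 0; 0 0 0 0.0015 0 0 0; 0 0 0 0.002 0 0 0; 0 0 0 0.002 0 0 0; 0 0 0 0.002 0 0 0; 0 0 0 0.002 0 0 0; 0 0 0 0.002 0 0 0"

```text
clock: 20.8
eef_pos: [0.5758, 0.045, 0.2494]
orientation: [[1.0, 0.028, 0.0], [0.028, -1.0, 0.0], [0.0, -0.0, -1.0]]
contact_force: [-2.7, -0.6, 4.8]
gripper_width: 0.003
grip_force: 2.3
```

>>> move_arm:
  deltas: "0 0 0 0.003 0 0 0; 0 0 0 0.006 0 0 0; 0 0 0 0.009 0 0 0; 0 0 0 0.012 0 0 0; 0 0 0 0.015 0 0 0; 0 0 0 0.018 0 0 0; 0 0 0 0.018 0 0 0; 0 0 0 0.018 0 0 0"

```text
clock: 21.8
eef_pos: [0.576, 0.045, 0.2319]
orientation: [[1.0, 0.028, 0.001], [0.028, -1.0, -0.0], [0.001, 0.0, -1.0]]
contact_force: [-2.9, 0.6, 7.2]
gripper_width: -0.002
grip_force: 3.6
```

>>> move_arm:
  deltas: "0 0 0 0.003 0 0 0; 0 0 0 0.006 0 0 0; 0 0 0 0.009 0 0 0; 0 0 0 0.012 0 0 0; 0 0 0 0.015 0 0 0; 0 0 0 0.017 0 0 0; 0 0 0 0.017 0 0 0; 0 0 0 0.017 0 0 0"

```text
clock: 22.8
eef_pos: [0.576, 0.045, 0.2165]
orientation: [[1.0, 0.028, 0.001], [0.028, -1.0, -0.0], [0.001, 0.0, -1.0]]
contact_force: [-8.3, -0.2, 13.9]
gripper_width: 0.002
grip_force: 7.5
```

>>> move_arm:
  deltas: "0 0 0 0.0008 0 0 0; 0 0 0 0.0016 0 0 0; 0 0 0 0.0016 0 0 0; 0 0 0 0.0016 0 0 0; 0 0 0 0.0016 0 0 0; 0 0 0 0.0016 0 0 0; 0 0 0 0.0016 0 0 0; 0 0 0 0.0016 0 0 0"

```text
clock: 23.8
eef_pos: [0.576, 0.0449, 0.215]
orientation: [[1.0, 0.028, 0.001], [0.028, -1.0, -0.0], [0.001, 0.0, -1.0]]
contact_force: [-8.4, -0.2, 15.3]
gripper_width: 0.001
grip_force: 7.8
```

>>> move_arm:
  deltas: "0 0 0 0 0 0 0; 0 0 0 0 0 0 0; 0 0 0 0 0 0 0; 0 0 0 0 0 0 0; 0 0 0 0 0 0 0; 0 0 0 0 0 0 0; 0 0 0 0 0 0 0; 0 0 0 0 0 0 0"

```text
clock: 24.8
eef_pos: [0.576, 0.045, 0.215]
orientation: [[1.0, 0.028, 0.001], [0.028, -1.0, -0.0], [0.001, 0.0, -1.0]]
contact_force: [-7.5, 0.2, 15.8]
gripper_width: -0.003
grip_force: 7.8
```

The tip is steady at z=0.215 with about 15.5 N, which matches 35 mm with the heel under the pad. I'll hand the job in.

```bash
python3 -c "
from station import workorder
print(workorder.close_job())"
```

```text
the job is handed in; nothing more can be done
None
```

The heel block lies flat in the nest with its curved end towards the column, the shuttle is home on its stop, and the knob is being held steady 35 mm down at about 15.5 N; the job was handed in at about 25 s, with no verdict returned.

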